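Set the spring tester to the red limit plate and hold it

TASK

Take the white limit plate with the red line out of the wooden rack and slide it upright down into the slot of the spring tester, fully home, and let go of it. Then take the tester's black crossbar handle, pull it out against its spring until the yellow pointer stands on the red line, and keep it there: the program finishes while the gripper is still holding the handle at the line. Leave the blue-lined plate in the rack and the other things on the table undisturbed.

Things in the scene. Friction and masses are not known exactly. Their poses are not given: they have to be found in the camera images.
- tester: Spring tester, fixed: grey base 260 (x) x 135 (y -50 to +86) x 12 mm. Origin on the table under the rod, z up, x to the rear (yaw 0 = away from the robot); the handle is pulled along -x. Blue spring barrel at x 59 to 125, top z 47. Aluminium plate slot along x at y +48, beside the rod. Rod guide block at x -74 to -58, top z 42.
- slot_floor (a point): Centre of the floor of the tester's plate slot, at tester (0, 48, 12) mm, axes as the tester's. Slot 104 long (x), 11 wide (y); walls 8 thick, about 22 high above this floor, mouth flared about 3 mm. A plate fully home stands with its underside on this floor.
- slide (a joint): How far the handle is pulled out, m: 0 at rest against its stop, 0.085 fully out. The spring pulls it back: 3.6 N at 0 and 120 N/m more, about 9 N at the red line (about 0.045); let go, it returns to 0.
- handle (a point): Centre of the black crossbar handle: bar 14 thick (tester x) x 64 long (tester y) x 34 high, underside 50 and top 84 mm above the table; the rod (10 mm thick, top 33 above the table) runs under it. At rest at tester (-115, 0, 67) mm; moves along tester -x by the joint value. Axes as the tester's.
- pointer_tip (a point): Tip of the yellow pointer (4 mm wide along the rod, one piece with the handle), 74 mm above the table, 6 mm short of a seated plate's face. At rest at tester (45, 38, 74) mm; moves along tester -x by the joint value. It is on the red line when its tester x equals that of the line. Axes as the tester's.
- rack: Wooden rack, fixed: base 136 (x) x 128 (y) x 10 mm with two slots along x at y +35 and -35, each 104 x 11 mm, floor 10 above the table, walls 8 thick up to 32. Origin on the table in the middle, z up. A limit plate stands in each slot; which one is where varies.
- red_plate: White limit plate, 100 (its x) x 8 (y) x 70 (z) mm, 60 g, with a red line 8 mm wide across the middle of its length (x = 0) on both faces and the top edge, and short black ticks. Origin at the centre of its underside, z up. It may go into the tester either way round.
- red_mark (a point): Red line on the top edge of the red plate: middle of the top edge, 70 above its underside; axes as the plate's.
- blue_plate: The same plate with a blue line off its middle; stays in the rack. Origin at the centre of its underside.
- offcut_2: Timber offcut, 50 x 70 x 45 mm; bystander, stays where it is. Origin at the centre of its underside.
- offcut_3: Light timber offcut, 55 x 60 x 50 mm; bystander, stays where it is. Origin at the centre of its underside.
- sanding_block: Cork sanding block, 64 x 110 x 38 mm; bystander, stays where it is. Origin at the centre of its underside.

How it is judged:
On the way, in this order (a step that is already met when the one before it is completed fails the run):
1. the red-lined plate stands fully home in the tester's slot, let go, with the handle still in (x of red_plate in the frame of slot_floor between -0.004 and 0.004 m and y of red_plate in the frame of slot_floor between -0.004 and 0.004 m and z of red_plate in the frame of slot_floor between -0.003 and 0.004 m and angle between the x axis of red_plate and the x axis of tester, either way round below 0.08 rad and angle between red_plate's own z axis and vertical below 0.12 rad and contact force between the fingers and red_plate below 0.3 N and value of joint slide below 0.015 m), for 0.2 s.
2. the gripper holds the pulled-out handle with the pointer on the red line for a second (x of red_plate in the frame of slot_floor between -0.004 and 0.004 m and y of red_plate in the frame of slot_floor between -0.004 and 0.004 m and z of red_plate in the frame of slot_floor between -0.003 and 0.004 m and angle between the x axis of red_plate and the x axis of tester, either way round below 0.08 rad and angle between red_plate's own z axis and vertical below 0.12 rad and contact force between the fingers and red_plate below 0.3 N and x of pointer_tip in the frame of red_plate between -0.005 and 0.005 m and contact force between the fingers and tester above 2 N), for 1 s.
At the end, for the whole second after the job is handed in: Red-lined plate home in the slot (within 4 mm of floor and centre, 0.08 rad in line, upright), not touched; pointer within 5 mm of the red line, at rest, fingers pressing over 2 N on the handle; blue-lined plate within 20 mm, other things within 30 mm of their places (all of step 2 and velocity of joint slide between -0.02 and 0.02 m/s and distance of blue_plate from where it was at the start of the episode below 0.02 m and distance of each of offcut_2, offcut_3, sanding_block from where it was at the start of the episode below 0.03 m); the arm keeps its last pose, push and grip.
It fails at once if the blue-lined plate is disturbed by more than 20 mm (distance of blue_plate from where it was at the start of the episode above 0.02 m).
It fails at once if a bystander is moved by more than 30 mm (distance of any of offcut_2, offcut_3, sanding_block from where it was at the start of the episode above 0.03 m).
It also fails if it takes over 58 s, if anything falls off the work surface, if the arm or the gripper's body presses on something with over 40 N, if the wrist force passes 120 N, or if a joint passes its speed limit or range.

ROBOT

A 6-joint arm with a two-finger parallel gripper is mounted at the origin on a cart in front of the work surface, level with it; the furniture and walls round the work are solid. World frame = base frame: x ahead of the robot, y to its left, z up, the work surface at z = 0. Lengths are in m, angles in rad, forces in N, time in s.
With the tool pointing down it reaches from about 0.35 to 1 m from the base axis. Payload 7.1 kg.
Tool frame: the origin (TCP) lies at the very end of the fingers, on their centre line; the grasp point (between the pads) lies r.pinch_z behind it (r.pinch_z is the distance from the TCP to the grasp point, in m); z points along the fingers, y is the line along which they close (so a half turn about z gives the same grasp; the last joint's range is limited). The gripper opens to 85 mm and grips with 20 to 120 N. Pads are 22 mm wide; open, the fingers measure 114 mm over their backs; the gripper's body (76 mm by 85 mm) begins 54 mm behind the grasp point. The pads swing forward as they close: fully open they stand 13 mm farther back than shut.
Start: joints at [1.208, 0.423, 1.63, -0, 1.089, -0.019], TCP at [0.211, 0.588, 0.231] pointing down, gripper open.
Joint ranges: [-3, 3], [-0.9, 2.11], [0.09, 2.58], [-1.31, 4.45], [0.11, 2.69], [-2.54, 2.54]. Speed limits (rad/s): [2.39, 2.39, 3.01, 3.14, 3.14, 3.14].

INTERFACE

Orientations are given as a unit quaternion [w, x, y, z].
In Python, from workcell import sense, cams, ticket, find_in, pinpoint, r gives the robot as it stands.
- The arm moves only by the tool drive_tool, never from a script. Its argument "steps" is a list of rows, each an object of numbers: "fingers": the finger opening in mm, from 0 to 85.4; "x", "y", "z": the shift along the tool's x, y, z in mm; "yaw": the turn about the tool's z in degrees. A call has exactly 10 rows; each row shifts and turns the commanded pose from where the row before left it, along the tool's axes as they then stand; what a row does not reach is not made up. A row lasts 1/8 s, in which the tool goes at most 62.5 mm and 10.7 degrees, less where a joint would pass 70% of its speed; a pose out of reach is approached as far as the arm can. A call with a gripper value outside its range is refused whole. The fingers move at their own pace and stop on an object; "grip_force" is the grip in N (left out, the last holds). Time passes only in rows, so rows that do not move let the fingers close, or fill a call up. It gives the time, the measured TCP pose, the force, the opening and the grip force at its end, in the units of the state.
- sense(): the state, without advancing time (a new reading comes with each control period).
- cams.capture(name): name is "side" or "top"; returns the picture (400x640x3 uint8, red, green, blue); there is no depth.
- cams.camera_params(name): a dict with "fx", "fy", "cx", "cy" (pixels), "rvec" (rotation vector, rad) and "tvec" (3), from world to camera coordinates, as OpenCV has them. Camera axes: x right, y down, z forward; pixel columns grow to the right and rows downward; lengths in m; the calibration is good to about 2 mm. A picture is of the moment at which its call begins. camera_params takes no time and is no camera call.
- ticket.sign_off(): hands the job in; it is judged then, once.
Trained networks look in the newest picture that a camera, given by its name, has taken for a name from the list of things; names that differ only in an ending like _2 or _b are one class to them, and where a whole thing is asked for, a point or a joint stands for the part that bears it (a point fixed in the world has none). Each returns a list of dicts, best first, with "confidence" (0 to 1); they miss things now and then, are a little off and sometimes report something else, mostly with a low value. They report only what shows in the picture. A call takes as long as a camera call.
- find_in(camera, label): "at" ([x, y, z] in m, in world coordinates, good to about 4 mm: the middle of the surface that is visible of it).
- pinpoint(camera, label): "at" ([x, y, z] in m, in world coordinates, good to about 4 mm: a listed point, or the origin of a listed thing).
The state is a dict: "time": time; "q": joint angles; "joint_vel": joint speeds; "effort": joint torques, N m; "tcp_pos": TCP position; "tool_rot": TCP orientation; "wrist_force": force on the tool from outside, world axes, zero at the start; "moment": the same for the moment, N m; "gripper_width": opening from 0.0 (shut) to 1.0 (fully open); "grasp_force": force on a finger pad.
Only numpy, scipy, OpenCV 4.12 (cv2) and the standard library are available. Lean on these libraries where they do the work, as an engineer would, in place of code of your own. Each camera call takes 0.05 s, during which the arm holds its last target. There are 200 camera calls.

## Working session

There is one attempt and no reset: what is moved stays moved. The work goes in short steps, Python scripts to look and compute and a tool call to move; the robot and the scene stay as the last step left them, time stands still between calls to the robot, and variables do not carry over. Pictures are saved under pics/ and viewed, at most 10 in all, crops included, and the job is handed in when it is done.

Besides the shell and the picture viewer there is one more tool, called after "Request:" by a JSON object that holds its "api" and its "payload". drive_tool: Moves the arm, as the interface text tells. Its arguments: {"type":"object","properties":{"steps":{"type":"array","items":{"type":"object","properties":{"fingers":{"type":"number"},"x":{"type":"number"},"y":{"type":"number"},"z":{"type":"number"},"yaw":{"type":"number"}}}},"grip_force":{"type":"number"}},"required":["steps"]}

```bash
mkdir -p pics; python3 - <<'E'
from workcell import sense,cams,find_in,pinpoint,r
import cv2,numpy as np
print(sense(), r.pinch_z)
for c in("top","side"):
    im=cams.capture(c); cv2.imwrite(f"pics/{c}0.png",im[:,:,::-1])
    print(c,cams.camera_params(c))
    for n in ["tester","slot_floor","handle","pointer_tip","rack","red_plate","red_mark","blue_plate"]:
        print(c,n,[(np.round(d["at"],4).tolist(),round(d["confidence"],2)) for d in pinpoint(c,n)[:2]])
E
```

```text
{'time': 0.0, 'q': array([ 1.20798984e+00,  4.23866191e-01,  1.63071141e+00,  2.22347092e-05,
        1.08861491e+00, -1.89715955e-02]), 'joint_vel': array([ 0.00067018,  0.00126506,  0.00080477, -0.00010711,  0.00058835,
       -0.00057245]), 'effort': array([ 2.45630363e-03, -5.57366216e+01, -2.81753451e+01,  1.49928142e-04,
        7.29705134e-03, -8.85125701e-06]), 'tcp_pos': array([0.21044025, 0.5879059 , 0.23052146]), 'tool_rot': array([-1.61438705e-04,  1.71076874e-01,  9.85257359e-01, -7.83530156e-04]), 'wrist_force': array([ 0.25603591, -1.25504179, -0.77828162]), 'moment': array([0.03856272, 0.02512713, 0.0190738 ]), 'grasp_force': 0.0, 'gripper_width': 0.9970952148429048} 0.0187
top {'fx': 431.0605258204021, 'fy': 431.0605258204021, 'cx': 316.8549941626721, 'cy': 194.40043194089745, 'rvec': array([ 2.20334487, -2.14794708,  0.10497608]), 'tvec': array([-0.00197167,  0.54426316,  1.22998726])}
top tester [([0.6172, 0.127, -0.0003], 0.64), ([0.5577, 0.4299, -0.0002], 0.32)]
top slot_floor [([0.6295, 0.1722, 0.0093], 0.77)]
top handle [([0.6269, 0.1726, 0.0086], 0.6), ([0.501
[... 257 characters left out ...]
898615292, 'fy': 506.9797898615292, 'cx': 311.92273231254154, 'cy': 197.37770681166208, 'rvec': array([ 1.9189672 , -0.13535912,  0.0694338 ]), 'tvec': array([-0.54006731,  0.12129819,  1.4592029 ])}
side tester [([0.6141, 0.1236, -0.0044], 0.87), ([0.4994, 0.1505, 0.0684], 0.37)]
side slot_floor [([0.625, 0.1739, 0.0128], 0.93), ([0.5654, 0.4268, -0.0047], 0.63)]
side handle [([0.4935, 0.1545, 0.0689], 0.64), ([0.4707, -0.4237, -0.0017], 0.23)]
side pointer_tip []
side rack [([0.6345, -0.1438, 0.0803], 0.72), ([0.6467, -0.175, 0.0027], 0.69)]
side red_plate [([0.6315, -0.1427, 0.0128], 0.9)]
side red_mark [([0.6345, -0.1492, 0.082], 0.59)]
side blue_plate [([0.6451, -0.2121, 0.0085], 0.58)]
```

```bash
python3 -c "
import cv2,numpy as np
a=cv2.imread('pics/top0.png');b=cv2.imread('pics/side0.png')
cv2.imwrite('pics/both.png',cv2.resize(np.vstack([a,b]),(480,600)))"
```

```text
(no output)
```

View pics/top0.png

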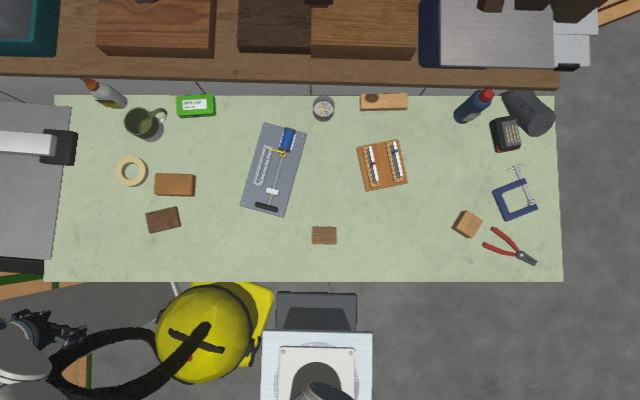

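View pics/side0.png

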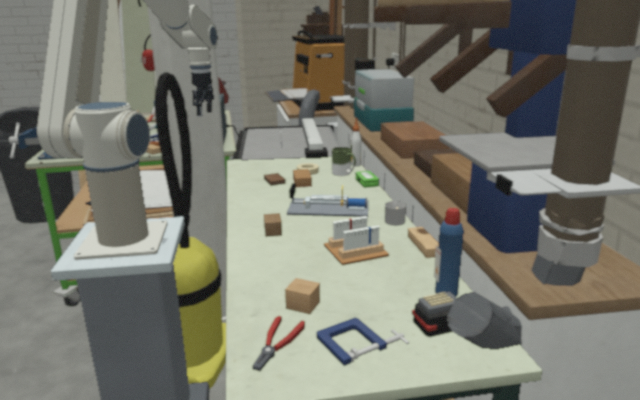

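The top view has the tester at about (272,170), with its handle at (266,207) and barrel at (287,138). The rack is at (382,165), with the red plate on the left at (372,165). I'll take enlarged crops of both for precise poses.

```bash
python3 - <<'E'
import cv2,numpy as np
a=cv2.imread('pics/top0.png')
t=cv2.resize(a[115:225,230:315],None,fx=5.4,fy=5.4,interpolation=cv2.INTER_CUBIC)
k=cv2.resize(a[132:197,352:412],None,fx=5.4,fy=5.4,interpolation=cv2.INTER_CUBIC)
o=np.zeros((t.shape[0],t.shape[1]+k.shape[1]+5,3),np.uint8);o[:t.shape[0],:t.shape[1]]=t;o[:k.shape[0],t.shape[1]+5:]=k
print(o.shape);cv2.imwrite('pics/crop.png',o)
E
```

```text
(594, 788, 3)
```

View pics/crop.png

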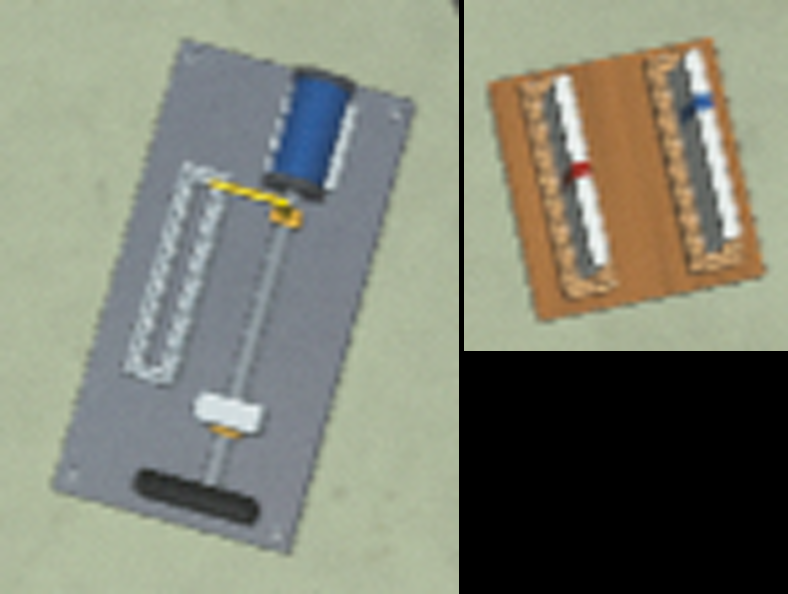

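The crop shows base corners, slot, handle and rack clearly, with the red mark at crop (579,171). I'll fit the poses from these pixels.

```bash
cat >g.py <<'E'
import cv2,numpy as np
from scipy.optimize import least_squares
from workcell import cams
def proj(c,P):
    p=cams.camera_params(c);K=np.array([[p["fx"],0,p["cx"]],[0,p["fy"],p["cy"]],[0,0,1]])
    return cv2.projectPoints(np.array(P,float),p["rvec"],p["tvec"],K,None)[0][:,0]
def W(s,P):
    P=np.array(P,float)/1e3;c,n=np.cos(s[2]),np.sin(s[2])
    return np.c_[s[0]+c*P[:,0]-n*P[:,1],s[1]+n*P[:,0]+c*P[:,1],P[:,2]]
def fit(P,uv,s0):
    f=lambda s:(proj("top",W(s,P))-uv).ravel()
    s=least_squares(f,s0).x;return s,f(s).reshape(-1,2)
E
python3 - <<'E'
from g import *
px=lambda L,ox,ux,uy:(np.array(L,float)-[ox,0]+.5)/5.4-.5+[ux,uy]
P=[(130,86,12),(130,-50,12),(-130,-50,12),(-130,86,12),(-115,0,84),(0,48,34)]
u=px([(182,38),(414,102),(291,553),(52,489),(197,497),(178,274)],0,230,115)
s,e=fit(P,u,[.62,.127,-.27]);print("tester",s.round(4),np.degrees(s[2]),e.round(1).tolist())
print("slot,handle",W(s,[(0,48,12),(-115,0,67),(45,38,74)]).round(4).tolist())
P=[(68,64,10),(68,-64,10),(-68,-64,10),(-68,64,10)]
u=px([(488,84),(712,38),(766,272),(538,320)],464,352,132)
k,e=fit(P,u,[.64,-.175,.2]);print("rack",k.round(4),np.degrees(k[2]),e.round(1).tolist())
print("slots",W(k,[(0,35,10),(0,-35,10)]).round(4).tolist())
u=px([(562,77),(579,171),(600,263)],464,352,132)
k,e=fit([(50,0,80),(0,0,80),(-50,0,80)],u,[.64,-.14,.2]);print("red",k.round(4),np.degrees(k[2]),e.round(1).tolist())
E
```

```text
tester [ 0.6133  0.1253 -0.2366] -13.555040091346953 [[-0.4, -0.1], [0.6, -0.3], [0.2, 0.4], [-0.2, 0.3], [-0.2, -0.1], [-0.0, -0.1]]
slot,handle [[0.6245, 0.1719, 0.012], [0.5015, 0.1522, 0.067], [0.6659, 0.1517, 0.074]]
rack [ 0.6395 -0.178   0.2298] 13.164969847002128 [[-0.3, -0.4], [0.1, -0.4], [0.2, 0.5], [0.1, 0.3]]
slots [[0.6315, -0.144, 0.01], [0.6475, -0.2121, 0.01]]
red [ 0.6313 -0.1435  0.2131] 12.208514289969322 [[-0.1, -0.0], [0.2, -0.2], [-0.1, 0.2]]
```

```bash
cat >>g.py <<'E'
from workcell import sense
from scipy.spatial.transform import Rotation as R
def go(xyz,ydeg):
    s=sense();q=s["tool_rot"];M=R.from_quat([*q[1:],q[0]]).as_matrix()
    ya=np.degrees(np.arctan2(M[1,1],M[0,1]));d=(ydeg-ya+90)%180-90
    a=np.radians(ya+d);y=np.array([np.cos(a),np.sin(a)]);x=np.array([-y[1],y[0]])
    D=(np.array(xyz)-s["tcp_pos"])*1e3
    print("yaw %.2f  then x %.1f y %.1f z %.1f"%(-d,x@D[:2],y@D[:2],-D[2]),"| tilt",M[:,2].round(3),"tcp",s["tcp_pos"].round(4),"t",round(s["time"],2),"F",s["wrist_force"].round(1))
E
python3 -c "
from g import *
go([.6315,-.1438,.2],103)"
```

```text
yaw -32.70  then x -245.4 y -808.1 z 31.3 | tilt [ 0. -0. -1.] tcp [0.2106 0.5884 0.2313] t 0.9 F [-0.3  0.  -0.5]
```

Request:
{"api": "drive_tool", "payload": {"steps": [{"yaw": -10.5,"fingers": 50},{"yaw": -10.5},{"yaw": -10.5},{"yaw": -1.2},{"x": -15,"y": -50},{"x": -15,"y": -50},{"x": -15,"y": -50},{"x": -15,"y": -50},{"x": -15,"y": -50},{"x": -15,"y": -50}]}}

```text
validation failed for argument at $.st...
```

Request:
{"api": "drive_tool", "payload": {"steps": [{"x": -15,"y": -50,"z": 3},{"x": -15,"y": -50,"z": 3},{"x": -15,"y": -50,"z": 3},{"x": -15,"y": -50,"z": 3},{"x": -15,"y": -50,"z": 3},{"x": -15,"y": -50,"z": 3},{"x": -15,"y": -50,"z": 3},{"x": -15,"y": -50,"z": 3},{"x": -15,"y": -50,"z": 3},{"x": -15,"y": -50,"z": 3}]}}

```text
validation failed for argument at $.st...
```

```bash
python3 -c "
from g import *
go([.6315,-.1438,.2],103);print(sense()['gripper_width'])"
```

```text
yaw -32.70  then x -245.4 y -808.1 z 31.3 | tilt [ 0. -0. -1.] tcp [0.2106 0.5884 0.2313] t 0.9 F [-0.3  0.  -0.5]
0.9949456070342398
```

Request:
{"api": "drive_tool", "payload": {"steps": [{"x": 0,"y": 0,"z": 0,"yaw": -10.5,"fingers": 50},{"x": 0,"y": 0,"z": 0,"yaw": -10.5,"fingers": 50},{"x": 0,"y": 0,"z": 0,"yaw": -10.5,"fingers": 50},{"x": 0,"y": 0,"z": 0,"yaw": -1.2,"fingers": 50},{"x": -15,"y": -50,"z": 0,"yaw": 0,"fingers": 50},{"x": -15,"y": -50,"z": 0,"yaw": 0,"fingers": 50},{"x": -15,"y": -50,"z": 0,"yaw": 0,"fingers": 50},{"x": -15,"y": -50,"z": 0,"yaw": 0,"fingers": 50},{"x": -15,"y": -50,"z": 0,"yaw": 0,"fingers": 50},{"x": -15,"y": -50,"z": 0,"yaw": 0,"fingers": 50}]}}

```text
time: 2.15
tcp_pos: [0.3666, 0.315, 0.2316]
tool_rot: [0.0, -0.111, 0.994, 0.0]
wrist_force: [-0.1, 0.4, 0.2]
gripper_width: 0.588
grasp_force: 0.0
```

```bash
python3 -c "
from g import *
go([.6315,-.1438,.2],103);print(sense()['gripper_width'])"
```

```text
yaw -0.20  then x -154.9 y -506.6 z 31.6 | tilt [ 0.001  0.    -1.   ] tcp [0.3666 0.315  0.2316] t 2.15 F [-0.1  0.4  0.2]
0.5878167634785939
```

Request:
{"api": "drive_tool", "payload": {"steps": [{"x": -17,"y": -56,"z": 3,"yaw": 0,"fingers": 50},{"x": -17,"y": -56,"z": 3,"yaw": 0,"fingers": 50},{"x": -17,"y": -56,"z": 3,"yaw": 0,"fingers": 50},{"x": -17,"y": -56,"z": 3,"yaw": 0,"fingers": 50},{"x": -17,"y": -56,"z": 3,"yaw": 0,"fingers": 50},{"x": -17,"y": -56,"z": 3,"yaw": 0,"fingers": 50},{"x": -17,"y": -56,"z": 3,"yaw": 0,"fingers": 50},{"x": -17,"y": -56,"z": 3,"yaw": 0,"fingers": 50},{"x": -15,"y": -50,"z": 3,"yaw": 0,"fingers": 50},{"x": -4,"y": -9,"z": 3,"yaw": 0,"fingers": 50}]}}

```text
time: 3.4
tcp_pos: [0.6322, -0.1457, 0.2011]
tool_rot: [0.001, -0.11, 0.994, -0.0]
wrist_force: [-0.2, 0.7, 0.6]
gripper_width: 0.586
grasp_force: 0.0
```

```bash
python3 -c "
from g import *
go([.6315,-.1438,.048],103);print(sense()['gripper_width'])"
```

```text
yaw -0.36  then x 0.2 y 2.0 z 153.1 | tilt [ 0.001 -0.001 -1.   ] tcp [ 0.6322 -0.1457  0.2011] t 3.4 F [-0.2  0.7  0.6]
0.5855800804115471
```

Request:
{"api": "drive_tool", "payload": {"steps": [{"x": 0,"y": 2,"z": 25,"yaw": -0.3,"fingers": 50},{"x": 0,"y": 0,"z": 40,"yaw": 0,"fingers": 50},{"x": 0,"y": 0,"z": 40,"yaw": 0,"fingers": 50},{"x": 0,"y": 0,"z": 30,"yaw": 0,"fingers": 50},{"x": 0,"y": 0,"z": 15,"yaw": 0,"fingers": 50},{"x": 0,"y": 0,"z": 3,"yaw": 0,"fingers": 50},{"x": 0,"y": 0,"z": 0,"yaw": 0,"fingers": 30},{"x": 0,"y": 0,"z": 0,"yaw": 0,"fingers": 15},{"x": 0,"y": 0,"z": 0,"yaw": 0,"fingers": 5},{"x": 0,"y": 0,"z": 0,"yaw": 0,"fingers": 0}], "grip_force": 30}}

```text
time: 4.65
tcp_pos: [0.6316, -0.1422, 0.0495]
tool_rot: [0.001, -0.116, 0.993, -0.001]
wrist_force: [0.2, -4.7, 0.6]
gripper_width: 0.088
grasp_force: 29.5
```

Request:
{"api": "drive_tool", "payload": {"steps": [{"x": 0,"y": 0,"z": 0,"yaw": 0,"fingers": 0},{"x": 0,"y": 0,"z": 0,"yaw": 0,"fingers": 0},{"x": 0,"y": 0,"z": -5,"yaw": 0,"fingers": 0},{"x": 0,"y": 0,"z": -10,"yaw": 0,"fingers": 0},{"x": 0,"y": 0,"z": -15,"yaw": 0,"fingers": 0},{"x": 0,"y": 0,"z": -20,"yaw": 0,"fingers": 0},{"x": 0,"y": 0,"z": -30,"yaw": 0,"fingers": 0},{"x": 0,"y": 0,"z": -30,"yaw": 0,"fingers": 0},{"x": 0,"y": 0,"z": -20,"yaw": 0,"fingers": 0},{"x": 0,"y": 0,"z": -10,"yaw": 0,"fingers": 0}]}}

```text
time: 5.9
tcp_pos: [0.6309, -0.1408, 0.1901]
tool_rot: [0.001, -0.116, 0.993, -0.0]
wrist_force: [0.1, 0.3, -0.6]
gripper_width: 0.091
grasp_force: 29.7
```

```bash
python3 - <<'E'
from g import *
print(sense()['gripper_width'],sense()['grasp_force'])
a,b=cams.capture("top"),cams.capture("side")
f=lambda i:cv2.resize(i,None,fx=4,fy=4,interpolation=cv2.INTER_CUBIC)[:,:,::-1]
cv2.imwrite("pics/g1.png",np.hstack([f(a[125:200,345:420]),f(b[170:270,300:400])[:300]]))
go([.6245,.1719,.19],76.45)
E
```

```text
0.09055134395418556 29.66244488954544
yaw 26.86  then x 79.5 y 302.6 z -0.6 | tilt [ 0.002 -0.    -1.   ] tcp [ 0.6309 -0.1409  0.1894] t 6.0 F [ 0.6 -0.5 -1.4]
```

View pics/g1.png

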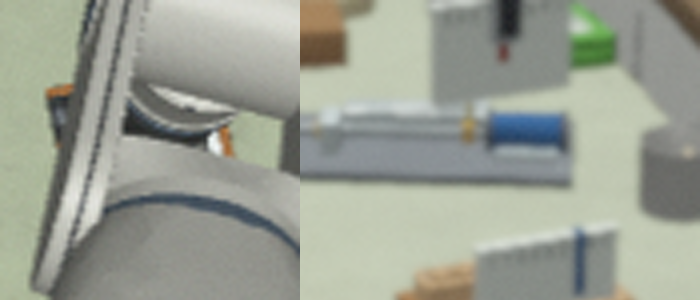

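The plate is gripped and lifted with the red line near finger centre (crop (504,52)); the blue plate stayed in the rack. Next I carry it over the tester.

Request:
{"api": "drive_tool", "payload": {"steps": [{"x": 0,"y": 0,"z": 0,"yaw": 9,"fingers": 0},{"x": 0,"y": 0,"z": 0,"yaw": 9,"fingers": 0},{"x": 0,"y": 0,"z": 0,"yaw": 8.9,"fingers": 0},{"x": 10,"y": 38,"z": 0,"yaw": 0,"fingers": 0},{"x": 13,"y": 50,"z": 0,"yaw": 0,"fingers": 0},{"x": 15,"y": 57,"z": 0,"yaw": 0,"fingers": 0},{"x": 15,"y": 57,"z": 0,"yaw": 0,"fingers": 0},{"x": 13,"y": 50,"z": 0,"yaw": 0,"fingers": 0},{"x": 9,"y": 34,"z": 0,"yaw": 0,"fingers": 0},{"x": 4,"y": 16,"z": 0,"yaw": 0,"fingers": 0}]}}

```text
time: 7.25
tcp_pos: [0.6238, 0.173, 0.187]
tool_rot: [-0.001, 0.117, 0.993, -0.0]
wrist_force: [-0.0, -0.9, -1.1]
gripper_width: 0.089
grasp_force: 29.8
```

Request:
{"api": "drive_tool", "payload": {"steps": [{"x": 0,"y": 0,"z": 15,"yaw": 0,"fingers": 0},{"x": 0,"y": 0,"z": 30,"yaw": 0,"fingers": 0},{"x": 0,"y": 0,"z": 30,"yaw": 0,"fingers": 0},{"x": 0,"y": 0,"z": 15,"yaw": 0,"fingers": 0},{"x": 0,"y": 0,"z": 5,"yaw": 0,"fingers": 0},{"x": 0,"y": 0,"z": 0,"yaw": 0,"fingers": 0},{"x": 0,"y": 0,"z": 0,"yaw": 0,"fingers": 0},{"x": 0,"y": 0,"z": 0,"yaw": 0,"fingers": 0},{"x": 0,"y": 0,"z": 0,"yaw": 0,"fingers": 0},{"x": 0,"y": 0,"z": 0,"yaw": 0,"fingers": 0}]}}

```text
time: 8.5
tcp_pos: [0.6248, 0.1714, 0.0936]
tool_rot: [0.0, 0.118, 0.993, 0.0]
wrist_force: [0.5, -0.9, -0.4]
gripper_width: 0.089
grasp_force: 29.8
```

```bash
python3 - <<'E'
from g import *
go([.6245,.1719,.05],76.45)
a,b=cams.capture("top"),cams.capture("side")
t=sense()["tcp_pos"]
S=[t[0],t[1],np.radians(-13.55)]
z=t[2]*1e3-38.5
for n,P in dict(mark=(0,0,z+35),botl=(-50,0,z),botr=(50,0,z),topl=(-50,0,z+70),topr=(50,0,z+70)).items():print(n,((proj("side",W(S,[P]))[0]-[280,150])*7).round(0))
T=[.6133,.1253,-.2366]
for P in [(-60,48,34),(60,48,34),(-60,36,34),(60,36,34)]:print(P,((proj("side",W(T,[P]))[0]-[280,150])*7).round(0))
f=lambda i:cv2.resize(i,None,fx=7,fy=7,interpolation=cv2.INTER_CUBIC)[:,:,::-1]
cv2.imwrite("pics/s2.png",f(b[150:225,280:390]))
E
```

```text
yaw -0.04  then x 0.4 y 0.5 z 43.6 | tilt [ 0.  0. -1.] tcp [0.6248 0.1714 0.0936] t 8.5 F [ 0.5 -0.9 -0.4]
mark [343. 205.]
botl [238. 274.]
botr [450. 278.]
topl [235. 132.]
topr [450. 135.]
(-60, 48, 34) [217. 314.]
(60, 48, 34) [470. 320.]
(-60, 36, 34) [214. 323.]
(60, 36, 34) [469. 328.]
```

View pics/s2.png

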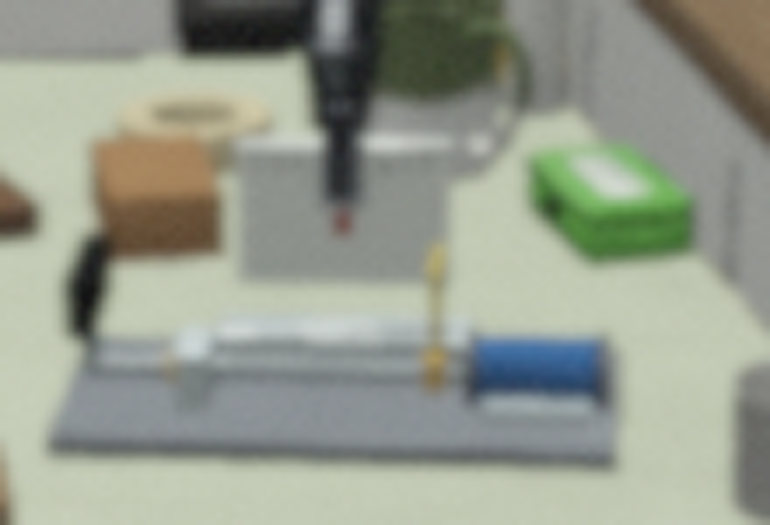

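The plate in the side view (edges at 240 and 447, mark at 342) matches the prediction, and so does the slot (215 to 468). I'll lower it.

Request:
{"api": "drive_tool", "payload": {"steps": [{"x": 0.4,"y": 0.5,"z": 10,"yaw": 0,"fingers": 0},{"x": 0,"y": 0,"z": 8,"yaw": 0,"fingers": 0},{"x": 0,"y": 0,"z": 3,"yaw": 0,"fingers": 0},{"x": 0,"y": 0,"z": 2,"yaw": 0,"fingers": 0},{"x": 0,"y": 0,"z": 2,"yaw": 0,"fingers": 0},{"x": 0,"y": 0,"z": 2,"yaw": 0,"fingers": 0},{"x": 0,"y": 0,"z": 2,"yaw": 0,"fingers": 0},{"x": 0,"y": 0,"z": 1,"yaw": 0,"fingers": 0},{"x": 0,"y": 0,"z": 0,"yaw": 0,"fingers": 0},{"x": 0,"y": 0,"z": 0,"yaw": 0,"fingers": 0}]}}

```text
time: 9.85
tcp_pos: [0.6245, 0.1719, 0.0634]
tool_rot: [0.0, 0.118, 0.993, 0.0]
wrist_force: [-0.4, 0.4, 0.0]
gripper_width: 0.09
grasp_force: 29.8
```

Request:
{"api": "drive_tool", "payload": {"steps": [{"x": 0,"y": 0,"z": 2,"yaw": 0,"fingers": 0},{"x": 0,"y": 0,"z": 2,"yaw": 0,"fingers": 0},{"x": 0,"y": 0,"z": 2,"yaw": 0,"fingers": 0},{"x": 0,"y": 0,"z": 2,"yaw": 0,"fingers": 0},{"x": 0,"y": 0,"z": 2,"yaw": 0,"fingers": 0},{"x": 0,"y": 0,"z": 1,"yaw": 0,"fingers": 0},{"x": 0,"y": 0,"z": 1,"yaw": 0,"fingers": 0},{"x": 0,"y": 0,"z": 0,"yaw": 0,"fingers": 0},{"x": 0,"y": 0,"z": 0,"yaw": 0,"fingers": 0},{"x": 0,"y": 0,"z": 0,"yaw": 0,"fingers": 0}]}}

```text
time: 11.1
tcp_pos: [0.6245, 0.1719, 0.0515]
tool_rot: [0.0, 0.118, 0.993, 0.0]
wrist_force: [-0.5, -0.1, 1.6]
gripper_width: 0.09
grasp_force: 30.1
```

Request:
{"api": "drive_tool", "payload": {"steps": [{"x": 0,"y": 0,"z": 1,"yaw": 0,"fingers": 0},{"x": 0,"y": 0,"z": 0,"yaw": 0,"fingers": 0},{"x": 0,"y": 0,"z": 0,"yaw": 0,"fingers": 12},{"x": 0,"y": 0,"z": 0,"yaw": 0,"fingers": 20},{"x": 0,"y": 0,"z": 0,"yaw": 0,"fingers": 25},{"x": 0,"y": 0,"z": 0,"yaw": 0,"fingers": 25},{"x": 0,"y": 0,"z": -10,"yaw": 0,"fingers": 25},{"x": 0,"y": 0,"z": -20,"yaw": 0,"fingers": 25},{"x": 0,"y": 0,"z": -35,"yaw": 0,"fingers": 25},{"x": 0,"y": 0,"z": -40,"yaw": 0,"fingers": 25}]}}

```text
time: 12.35
tcp_pos: [0.6244, 0.1719, 0.1575]
tool_rot: [0.0, 0.118, 0.993, 0.0]
wrist_force: [0.5, -0.2, -0.2]
gripper_width: 0.294
grasp_force: 0.0
```

```bash
python3 - <<'E'
from g import *
b=cams.capture("side");T=[.6133,.1253,-.2366]
for P in [(-50,48,82),(50,48,82),(0,44,82),(0,44,40)]:print(P,((proj("side",W(T,[P]))[0]-[280,150])*7).round(0))
f=lambda i:cv2.resize(i,None,fx=7,fy=7,interpolation=cv2.INTER_CUBIC)[:,:,::-1]
cv2.imwrite("pics/s3.png",f(b[150:225,280:390]))
for n in("red_plate","red_mark","handle"):print(n,pinpoint("side",n)[:1])
go(W(T,[(-115,0,130)])[0],166.45)
E
```

```text
(-50, 48, 82) [236. 219.]
(50, 48, 82) [449. 223.]
(0, 44, 82) [342. 223.]
(0, 44, 40) [342. 308.]Traceback (most recent call last):
  File "<stdin>", line 6, in <module>
NameError: name 'pinpoint' is not defined
```

View pics/s3.png

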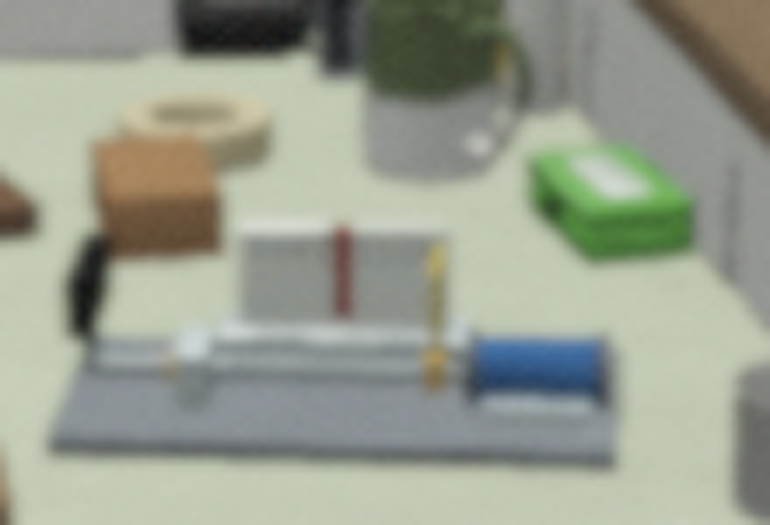

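The plate is home: top edge at row 222 and mark at (342,270), as predicted. Next is the handle.

```bash
python3 - <<'E'
from g import *
T=[.6133,.1253,-.2366]
print(sense()['q'].round(2))
go(W(T,[(-115,0,130)])[0],166.45)
E
```

```text
[ 0.25  0.53  1.62 -0.    0.98 -1.08]
yaw 89.95  then x -49.4 y -117.8 z 33.7 | tilt [ 0.009  0.002 -1.   ] tcp [0.6276 0.1727 0.1637] t 12.4 F [1.1 0.5 3.9]
```

Request:
{"api": "drive_tool", "payload": {"steps": [{"x": 0,"y": 0,"z": 0,"yaw": 10,"fingers": 45},{"x": 0,"y": 0,"z": 0,"yaw": 10,"fingers": 45},{"x": 0,"y": 0,"z": 0,"yaw": 10,"fingers": 45},{"x": 0,"y": 0,"z": 0,"yaw": 10,"fingers": 45},{"x": 0,"y": 0,"z": 0,"yaw": 10,"fingers": 45},{"x": 0,"y": 0,"z": 0,"yaw": 10,"fingers": 45},{"x": 0,"y": 0,"z": 0,"yaw": 10,"fingers": 45},{"x": 0,"y": 0,"z": 0,"yaw": 10,"fingers": 45},{"x": 0,"y": 0,"z": 0,"yaw": 10,"fingers": 45},{"x": 0,"y": 0,"z": 0,"yaw": 0,"fingers": 45}]}}

```text
time: 13.65
tcp_pos: [0.6248, 0.172, 0.1567]
tool_rot: [0.0, 0.785, 0.619, 0.001]
wrist_force: [0.2, -0.7, 0.7]
gripper_width: 0.524
grasp_force: 0.0
```

Request:
{"api": "drive_tool", "payload": {"steps": [{"x": -10,"y": -24,"z": 6,"yaw": 0,"fingers": 45},{"x": -10,"y": -24,"z": 6,"yaw": 0,"fingers": 45},{"x": -10,"y": -24,"z": 6,"yaw": 0,"fingers": 45},{"x": -10,"y": -23,"z": 6,"yaw": 0,"fingers": 45},{"x": -5,"y": -13,"z": 5,"yaw": 0,"fingers": 45},{"x": -3,"y": -7,"z": 0,"yaw": 0,"fingers": 45},{"x": 0,"y": 0,"z": 0,"yaw": 0,"fingers": 45},{"x": 0,"y": 0,"z": 0,"yaw": 0,"fingers": 45},{"x": 0,"y": 0,"z": 0,"yaw": 0,"fingers": 45},{"x": 0,"y": 0,"z": 0,"yaw": 0,"fingers": 45}]}}

```text
time: 14.9
tcp_pos: [0.5017, 0.1523, 0.1263]
tool_rot: [0.0, 0.786, 0.618, 0.0]
wrist_force: [0.0, -0.3, 0.4]
gripper_width: 0.528
grasp_force: 0.0
```

```bash
python3 - <<'E'
from g import *
T=[.6133,.1253,-.2366]
go(W(T,[(-115,0,54)])[0],166.45)
E
```

```text
yaw -0.05  then x -0.1 y -0.2 z 72.3 | tilt [ 0.  0. -1.] tcp [0.5017 0.1523 0.1263] t 14.9 F [ 0.  -0.3  0.4]
```

Request:
{"api": "drive_tool", "payload": {"steps": [{"x": 0,"y": 0,"z": 15,"yaw": 0,"fingers": 45},{"x": 0,"y": 0,"z": 22,"yaw": 0,"fingers": 45},{"x": 0,"y": 0,"z": 20,"yaw": 0,"fingers": 45},{"x": 0,"y": 0,"z": 12,"yaw": 0,"fingers": 45},{"x": 0,"y": 0,"z": 3,"yaw": 0,"fingers": 45},{"x": 0,"y": 0,"z": 0,"yaw": 0,"fingers": 30},{"x": 0,"y": 0,"z": 0,"yaw": 0,"fingers": 15},{"x": 0,"y": 0,"z": 0,"yaw": 0,"fingers": 5},{"x": 0,"y": 0,"z": 0,"yaw": 0,"fingers": 0},{"x": 0,"y": 0,"z": 0,"yaw": 0,"fingers": 0}], "grip_force": 60}}

```text
time: 16.15
tcp_pos: [0.502, 0.1524, 0.055]
tool_rot: [0.0, 0.786, 0.618, 0.001]
wrist_force: [0.8, -0.3, 5.6]
gripper_width: 0.156
grasp_force: 59.2
```

```bash
python3 - <<'E'
from g import *
T=[.6133,.1253,-.2366]
go(W(T,[(-160,0,54)])[0],166.45)
E
```

```text
yaw -0.06  then x -0.2 y -45.4 z 1.0 | tilt [ 0.001  0.    -1.   ] tcp [0.502  0.1524 0.055 ] t 16.15 F [ 0.8 -0.3  5.6]
```

Request:
{"api": "drive_tool", "payload": {"steps": [{"x": 0,"y": -3,"z": 0,"yaw": 0,"fingers": 0},{"x": 0,"y": -6,"z": 0,"yaw": 0,"fingers": 0},{"x": 0,"y": -8,"z": 0,"yaw": 0,"fingers": 0},{"x": 0,"y": -8,"z": 0,"yaw": 0,"fingers": 0},{"x": 0,"y": -8,"z": 0,"yaw": 0,"fingers": 0},{"x": 0,"y": -6,"z": 0,"yaw": 0,"fingers": 0},{"x": 0,"y": -4,"z": 0,"yaw": 0,"fingers": 0},{"x": 0,"y": -2,"z": 0,"yaw": 0,"fingers": 0},{"x": 0,"y": 0,"z": 0,"yaw": 0,"fingers": 0},{"x": 0,"y": 0,"z": 0,"yaw": 0,"fingers": 0}]}}

```text
time: 17.4
tcp_pos: [0.4598, 0.1627, 0.055]
tool_rot: [0.001, 0.786, 0.619, 0.002]
wrist_force: [7.6, -7.5, 3.6]
gripper_width: 0.155
grasp_force: 58.8
```

```bash
python3 - <<'E'
from g import *
T=[.6133,.1253,-.2366]
go(W(T,[(-160,0,54)])[0],166.45)
a,b=cams.capture("top"),cams.capture("side")
f=lambda i,k:cv2.resize(i,None,fx=k,fy=k,interpolation=cv2.INTER_CUBIC)[:,:,::-1]
print("mark/ptr pred",[((proj("side",W(T,[P]))[0]-[305,170])*8).round(1) for P in [(0,44,74),(0,38,74)]])
cv2.imwrite("pics/s4.png",np.hstack([f(b[170:220,305:355],8),f(a[135:185,255:305],8)]))
E
```

```text
yaw -0.03  then x -0.4 y -2.0 z 1.0 | tilt [ 0.004  0.    -1.   ] tcp [0.4598 0.1627 0.055 ] t 17.4 F [ 7.6 -7.5  3.6]
mark/ptr pred [array([190.7, 113.8]), array([189.6, 118.5])]
```

View pics/s4.png

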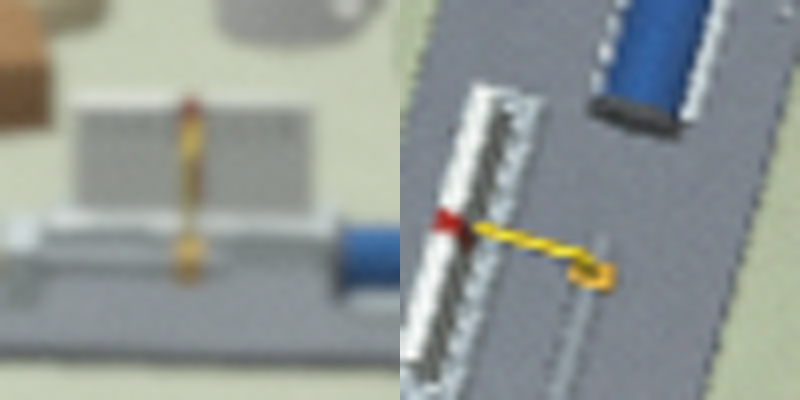

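The pointer lies on the red line in both views (side (190,130), top tip (477,228) in line with the mark at (447,220)). I'll hold still so that step 2 completes.

Request:
{"api": "drive_tool", "payload": {"steps": [{"x": 0,"y": 0,"z": 0,"yaw": 0,"fingers": 0},{"x": 0,"y": 0,"z": 0,"yaw": 0,"fingers": 0},{"x": 0,"y": 0,"z": 0,"yaw": 0,"fingers": 0},{"x": 0,"y": 0,"z": 0,"yaw": 0,"fingers": 0},{"x": 0,"y": 0,"z": 0,"yaw": 0,"fingers": 0},{"x": 0,"y": 0,"z": 0,"yaw": 0,"fingers": 0},{"x": 0,"y": 0,"z": 0,"yaw": 0,"fingers": 0},{"x": 0,"y": 0,"z": 0,"yaw": 0,"fingers": 0},{"x": 0,"y": 0,"z": 0,"yaw": 0,"fingers": 0},{"x": 0,"y": 0,"z": 0,"yaw": 0,"fingers": 0}]}}

```text
time: 18.75
tcp_pos: [0.4598, 0.1627, 0.055]
tool_rot: [0.001, 0.786, 0.618, 0.002]
wrist_force: [6.8, -6.5, 4.1]
gripper_width: 0.157
grasp_force: 58.8
```

Request:
{"api": "drive_tool", "payload": {"steps": [{"x": 0,"y": 0,"z": 0,"yaw": 0,"fingers": 0},{"x": 0,"y": 0,"z": 0,"yaw": 0,"fingers": 0},{"x": 0,"y": 0,"z": 0,"yaw": 0,"fingers": 0},{"x": 0,"y": 0,"z": 0,"yaw": 0,"fingers": 0},{"x": 0,"y": 0,"z": 0,"yaw": 0,"fingers": 0},{"x": 0,"y": 0,"z": 0,"yaw": 0,"fingers": 0},{"x": 0,"y": 0,"z": 0,"yaw": 0,"fingers": 0},{"x": 0,"y": 0,"z": 0,"yaw": 0,"fingers": 0},{"x": 0,"y": 0,"z": 0,"yaw": 0,"fingers": 0},{"x": 0,"y": 0,"z": 0,"yaw": 0,"fingers": 0}]}}

```text
time: 20.0
tcp_pos: [0.4599, 0.1627, 0.055]
tool_rot: [0.001, 0.786, 0.618, 0.002]
wrist_force: [8.2, -6.5, 3.2]
gripper_width: 0.15
grasp_force: 58.8
```

```bash
python3 -c "
from workcell import ticket,sense
print(sense()['tcp_pos']);print(ticket.sign_off())"
```

```text
[0.45987145 0.162718   0.05502836]
the job is handed in; nothing more can be done
None
```

The red-lined plate is home in the tester slot and released, and the gripper holds the handle with the pointer on the red line in both camera views; I handed the job in at about 20 s, and sign-off returned no verdict.

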